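# Find the slotted block and nip it in the vise

## Task

Find the slotted aluminium block: open the tubs strictly from left to right, laying each lid flat on the mat, until you come to it; leave what the other tubs hold, and the tape roll, spray bottle, calliper and pen, where they are. Lift the block out, set it down on the mat and let go, then take it again by its two ends and lower it, slot up and centred, onto the bed of the vise between the jaws without dropping it. Finally push the sliding jaw up so that the block is nipped against the fixed jaw, and let go.

Things in the scene. Friction and masses are not known exactly. Their poses are not given: they have to be found in the camera images.
- tub_a_rim (a point): One of three identical grey plastic tubs (tub_a) standing fast in a row; their left-to-right order changes from run to run. Centre of the mouth at the rim, 52 mm above the mat. Outside 82 mm (x) by 126 mm (y); walls and floor 5 mm; inside 72 x 116 mm, 47 mm deep. The lid hides the contents. The mat is free before the row (towards the robot) and between row and vise.
- lid_a_handle (a point): Handle centre of the loose lid of tub_a, axes as the tub: bar 54 mm long (x), 18 mm thick (y, pinch here), 26 mm tall on a grey plate 88 x 130 x 4 mm with a 67 x 111 x 5 mm plug below, loose in the mouth; 0.12 kg. Point: 18 mm above the plate's underside and so above the rim; 23 mm above the mat when the lid lies on the mat on its plug. Bar top 12 mm higher.
- tub_b_rim (a point): One of three identical grey plastic tubs (tub_b) standing fast in a row; their left-to-right order changes from run to run. Centre of the mouth at the rim, 52 mm above the mat. Outside 82 mm (x) by 126 mm (y); walls and floor 5 mm; inside 72 x 116 mm, 47 mm deep. The lid hides the contents. The mat is free before the row (towards the robot) and between row and vise.
- lid_b_handle (a point): Handle centre of the loose lid of tub_b, axes as the tub: bar 54 mm long (x), 18 mm thick (y, pinch here), 26 mm tall on a grey plate 88 x 130 x 4 mm with a 67 x 111 x 5 mm plug below, loose in the mouth; 0.12 kg. Point: 18 mm above the plate's underside and so above the rim; 23 mm above the mat when the lid lies on the mat on its plug. Bar top 12 mm higher.
- tub_c_rim (a point): One of three identical grey plastic tubs (tub_c) standing fast in a row; their left-to-right order changes from run to run. Centre of the mouth at the rim, 52 mm above the mat. Outside 82 mm (x) by 126 mm (y); walls and floor 5 mm; inside 72 x 116 mm, 47 mm deep. The lid hides the contents. The mat is free before the row (towards the robot) and between row and vise.
- lid_c_handle (a point): Handle centre of the loose lid of tub_c, axes as the tub: bar 54 mm long (x), 18 mm thick (y, pinch here), 26 mm tall on a grey plate 88 x 130 x 4 mm with a 67 x 111 x 5 mm plug below, loose in the mouth; 0.12 kg. Point: 18 mm above the plate's underside and so above the rim; 23 mm above the mat when the lid lies on the mat on its plug. Bar top 12 mm higher.
- block_mid (a point): Centre (half-way up) of the block sought: plain aluminium, 62 mm long (x), 40 wide (y), 36 high (z), 0.2 to 0.33 kg, a 14 mm wide, 12 mm deep slot along its top. Lies slot up on the floor of one tub (5 mm above the mat), its length along the tub's x with about 5 mm to the wall at each end (no room for fingers) and 30 mm or more free on either side of its width.
- carton_mid (a point): Centre of a small white folding carton, 22 x 75 x 22 mm, lying in another tub. It stays there.
- cutter_case_mid (a point): Centre of a clear plastic cutter case, 20 x 86 x 20 mm, lying in the remaining tub. It stays there.
- vise_bed (a point): Small vise, bolted down right of the tubs. Point: on its bed, 14 mm above the mat, where the middle of the nipped block's underside belongs. +x: closing direction, away from the robot; y: along the jaws. Jaws and base are 60 mm long in y, jaws 42 mm above the bed, gap open at both ends and on top; base from x = -95 to +70 mm. Fixed jaw's face at x = +20 mm. The block's length goes along y.
- vise_jaw (a joint): Travel of the sliding jaw in m: 0 open (gap 50 mm, its face at x = -30 mm from the bed point), growing towards the fixed jaw; starts at 0 to 0.004, 0.010 when it nips the 40 mm block, stop at 0.03. About 3 N of friction; stays where it is left. The gap leaves no room for fingers beside the block's width, only at its ends.
- jaw_back (a point): Centre of the sliding jaw's back face, on the side away from the fixed jaw (28 mm behind its gripping face), 36 mm above the mat; the face is 60 mm wide and its top is 56 mm above the mat. Pushing it along the vise's +x closes the vise. Axes as the vise. The base (14 mm high) runs on 37 mm behind it, with two 5 mm high bolt heads near its end.
- tape_roll: Bystander: tape roll lying flat, 98 x 96 x 25 mm; origin at the centre of its underside.
- spray: Bystander: standing spray bottle, 82 x 60 mm, 183 mm tall; origin at the centre of its underside.
- calliper: Bystander: calliper lying flat, 72 x 233 x 14 mm, long along its y axis; origin at the centre of its underside.
- marker: Bystander: marker pen lying, 135 mm long (y axis), 16 mm thick; origin at the centre of its underside.
Things that resemble listed ones, but are neither listed nor needed, are in the scene too. Leave any turquoise or yellow look-alike of the part that bears lid_c_handle alone.

How it is judged:
On the way, in this order (a step that is already met when the one before it is completed fails the run):
1. the block is lifted out of its tub (height (world z) of block_mid above 0.075 m), for 0.05 s.
2. the block rests on the mat, clear of the tubs and let go (height (world z) of block_mid below 0.0215 m and linear speed of block below 0.02 m/s and contact force between block and the fingers below 0.1 N and horizontal distance between block_mid and tub_a_rim above 0.075 m and horizontal distance between block_mid and tub_b_rim above 0.075 m and horizontal distance between block_mid and tub_c_rim above 0.075 m), for 0.2 s.
3. the block is on the vise bed between the jaws, still held by the fingers (x of block_mid in the frame of vise_bed between -0.012 and 0.004 m and y of block_mid in the frame of vise_bed between -0.012 and 0.012 m and z of block_mid in the frame of vise_bed between 0.013 and 0.023 m and contact force between block and the fingers above 0.3 N), for 0.05 s.
4. the sliding jaw is pushed up against the block (value of joint vise_jaw between 0.008 and 0.012 m and x of block_mid in the frame of vise_bed between -0.003 and 0.003 m), for 0.2 s.
At the end, for the whole second after the job is handed in: Block slot up and level on the vise bed (3 mm, 0.08 rad), against the fixed jaw (3 mm), centred along the jaws (12 mm), jaw travel 8 to 12 mm; each lid flat on the mat, or in place on its unopened tub; carton and cutter case within 30 mm of their starts; block at rest (all of step 4 and y of block_mid in the frame of vise_bed between -0.012 and 0.012 m and z of block_mid in the frame of vise_bed between 0.015 and 0.021 m and angle between block_mid's own z axis and vertical below 0.08 rad and angle between the x axis of block_mid and the y axis of vise_bed, either way round below 0.08 rad and linear speed of block below 0.02 m/s and (distance between lid_a_handle and tub_a_rim below 0.025 m or (height (world z) of lid_a_handle below 0.035 m and angle between lid_a_handle's own z axis and vertical below 0.2 rad)) and (distance between lid_b_handle and tub_b_rim below 0.025 m or (height (world z) of lid_b_handle below 0.035 m and angle between lid_b_handle's own z axis and vertical below 0.2 rad)) and (distance between lid_c_handle and tub_c_rim below 0.025 m or (height (world z) of lid_c_handle below 0.035 m and angle between lid_c_handle's own z axis and vertical below 0.2 rad)) and distance of each of carton_mid, cutter_case_mid from where it was at the start of the episode below 0.03 m); the robot touches nothing.
It fails at once if a tub is opened while a tub to its left still has its lid on ((distance between lid_a_handle and tub_a_rim above 0.06 m and distance between lid_b_handle and tub_b_rim below 0.025 m and y of tub_b_rim in the frame of tub_a_rim above 0.08 m) or (distance between lid_a_handle and tub_a_rim above 0.06 m and distance between lid_c_handle and tub_c_rim below 0.025 m and y of tub_c_rim in the frame of tub_a_rim above 0.08 m) or (distance between lid_b_handle and tub_b_rim above 0.06 m and distance between lid_a_handle and tub_a_rim below 0.025 m and y of tub_a_rim in the frame of tub_b_rim above 0.08 m) or (distance between lid_b_handle and tub_b_rim above 0.06 m and distance between lid_c_handle and tub_c_rim below 0.025 m and y of tub_c_rim in the frame of tub_b_rim above 0.08 m) or (distance between lid_c_handle and tub_c_rim above 0.06 m and distance between lid_a_handle and tub_a_rim below 0.025 m and y of tub_a_rim in the frame of tub_c_rim above 0.08 m) or (distance between lid_c_handle and tub_c_rim above 0.06 m and distance between lid_b_handle and tub_b_rim below 0.025 m and y of tub_b_rim in the frame of tub_c_rim above 0.08 m)).
It fails at once if a bystander (tape roll, spray bottle, calliper or pen) is moved more than 30 mm (distance of any of tape_roll, spray, calliper, marker from where it was at the start of the episode above 0.03 m).
It also fails if it takes over 72 s, if anything falls off the work surface, if the arm or the gripper's body presses on something with over 40 N, if the wrist force passes 120 N, or if a joint passes its speed limit or range.

## Robot

A 7-joint arm with a two-finger parallel gripper is mounted at the origin on a cart in front of the work surface, level with it; the furniture and walls round the work are solid. World frame = base frame: x ahead of the robot, y to its left, z up, the work surface at z = 0. Lengths are in m, angles in rad, forces in N, time in s.
With the tool pointing down it reaches from about 0.4 to 0.9 m from the base axis. Payload 5.5 kg.
Tool frame: the origin (TCP) lies between the finger pads; the fingertips stand 25 mm ahead of it and the grasp point (between the pads) lies 6 mm ahead of it (manip.tips_ahead is the distance from the TCP to the fingertips, in m); z points along the fingers, y is the line along which they close (so a half turn about z gives the same grasp; the last joint's range is limited). The gripper opens to 85 mm and grips with 20 to 120 N. Pads are 22 mm wide; open, the fingers measure 114 mm over their backs; the gripper's body (76 mm by 85 mm) begins 54 mm behind the grasp point. The pads swing forward as they close: fully open they stand 13 mm farther back than shut.
Start: joints at [-1.007, 0.501, -0.427, 1.55, 0.221, 1.138, -0.21], TCP at [0.193, 0.621, 0.256] pointing down, gripper open.
Joint ranges: [-2.88, 2.88], [-0.31, 2.03], [-1.54, 1.56], [0.2, 2.42], [-1.41, 4.55], [0.19, 2.02], [-2.57, 2.57]. Speed limits (rad/s): [2.57, 2.57, 3.14, 3.14, 3.14, 3.14, 3.14].

## Interface

Orientations are given as a unit quaternion [w, x, y, z].
In Python, from bench import manip, viewer, models gives the robot as it stands.
- The arm moves only by the shell command python3 -m pendant 'ROWS' [OPENING]. ROWS is JSON, one flat list of numbers, 6 for each row, row after row: the shift along the world's x, y, z in m, then the turn, a rotation vector about the world's x, y, z in rad. In form: [dx, dy, dz, wx, wy, wz, dx, dy, dz, wx, wy, wz, ...]. A call has 1 to 5 rows; each row shifts and turns the commanded pose from where the row before left it; what a row does not reach is not made up. A row lasts 1/10 s, in which the tool goes at most 50 mm and 8.59 degrees, less where a joint would pass 70% of its speed; a pose out of reach is approached as far as the arm can. A call is refused whole if a number of a shift passes 0.05 or a number of a turn 0.15, either way. A call with a gripper value outside its range is refused whole. OPENING is the closure, from 0 (fully open) to 1 (shut), set as the call begins (- or left out, the last holds). The fingers move at their own pace and stop on an object; the grip force is fixed at half the most. Time passes only in rows, so rows that do not move let the fingers close. It gives the time, the measured TCP pose, the force, the opening and the grip force at its end, in the units of the state.
- manip.get_obs(): the state, without advancing time (a new reading comes with each control period).
- viewer.snapshot(name): name is "scene" or "top" or "wrist"; returns (picture, depth): 420x560x3 uint8, red, green, blue; 420x560 float32, m along the optical axis (not along the pixel's ray), 0 where there is no reading.
- viewer.camera_info(name): a dict with "fx", "fy", "cx", "cy" (pixels), "extrinsics" (4x4, takes a point from world to camera coordinates); the wrist camera has in their place "tool_from_camera" (4x4, takes a point from camera to tool coordinates, whose origin is the TCP and whose axes are the flange's). Camera axes: x right, y up, looking along -z (the intrinsics and any distortion apply to the point x, -y, -z); pixel columns grow to the right and rows downward; lengths in m; the calibration is good to about 2 mm. The wrist camera is an equidistant fisheye: a pixel r from the principal point sees the ray r / f radians off the axis. A picture is of the moment at which its call begins: read the wrist's pose just before it. camera_info takes no time and is no camera call.
- manip.job_done(): hands the job in; it is judged then, once.
Trained networks look in the newest picture that a camera, given by its name, has taken for a name from the list of things; names that differ only in an ending like _2 or _b are one class to them, and where a whole thing is asked for, a point or a joint stands for the part that bears it (a point fixed in the world has none). Each returns a list of dicts, best first, with "confidence" (0 to 1); they miss things now and then, are a little off and sometimes report something else, mostly with a low value. They report only what shows in the picture. A call takes as long as a camera call. They do not tell look-alikes from the thing itself.
- models.find_in(name, camera): "box" ([left, top, width, height] in pixels, round what is visible of it).
The state is a dict: "time": time; "q": joint angles; "qvel": joint speeds; "tau": joint torques, N m; "tcp_pos": TCP position; "tool_rot": TCP orientation; "wrist_force": force on the tool from outside, world axes, zero at the start; "torque": the same for the moment, N m; "gripper_width": finger opening in m; "gripper_force": force on a finger pad.
Only numpy, scipy, OpenCV 4.12 (cv2) and the standard library are available. Lean on these libraries where they do the work, as an engineer would, in place of code of your own. Each camera call takes 0.05 s, during which the arm holds its last target. There are 200 camera calls.

## Working session

There is one attempt and no reset: what is moved stays moved. The work goes in short steps, Python scripts to look and compute and a shell command to move; the robot and the scene stay as the last step left them, time stands still between calls to the robot, and variables do not carry over. Pictures are saved under pics/ and viewed, at most 10 in all, crops included, and the job is handed in when it is done.

```bash
mkdir -p pics; cat > h.py <<'E'
import numpy as np, cv2
from bench import manip, viewer, models
def cloud(cam):
    i=viewer.camera_info(cam)
    p,d=viewer.snapshot(cam)
    v,u=np.mgrid[0:d.shape[0],0:d.shape[1]]
    X=np.stack([(u-i['cx'])/i['fx']*d,-(v-i['cy'])/i['fy']*d,-d,np.ones_like(d)],-1)
    W=X@np.linalg.inv(np.array(i['extrinsics'])).T
    W=W[...,:3]; W[d==0]=np.nan
    return p,d,W
E
python3 - <<'E'
from h import *
o=manip.get_obs();print(o['time'],o['tcp_pos'],o['tool_rot'],o['gripper_width'],manip.tips_ahead)
for c in ("scene","top"):
    p,d,W=cloud(c); cv2.imwrite(f'pics/{c}.png',p[...,::-1]); np.save(f'{c}.npy',W)
    i=viewer.camera_info(c);print(c,np.linalg.inv(np.array(i['extrinsics'])).round(3)[:3].tolist(),[k for k in i])
    for n in ("tub_a_rim","lid_a_handle","vise_jaw","jaw_back","tape_roll","spray","calliper","marker"):
        for r in models.find_in(n,c)[:4]:
            l,t,w,h=r['box'];m=W[int(t+h/2),int(l+w/2)]
            print(c,n,round(r['confidence'],2),[round(x) for x in r['box']],m.round(3))
E
```

```text
0.0 [0.19243915 0.62017934 0.25526072] [-1.77643588e-04  1.49812176e-01  9.88713986e-01 -9.66138458e-04] 0.08552869435790611 0.025
scene [[-0.131, -0.726, 0.675, 1.654], [0.991, -0.102, 0.083, 0.219], [0.009, 0.68, 0.733, 1.235]] ['fx', 'fy', 'cx', 'cy', 'extrinsics']
scene tub_a_rim 0.77 [281, 232, 44, 11] [0.635 0.164 0.039]
scene tub_a_rim 0.67 [341, 209, 44, 26] [0.588 0.331 0.084]
scene lid_a_handle 0.96 [283, 210, 42, 25] [0.615 0.163 0.084]
scene vise_jaw 0.71 [137, 179, 21, 15] [ 0.502 -0.351  0.052]
scene jaw_back 0.72 [229, 202, 44, 22] [0.596 0.002 0.078]
scene jaw_back 0.71 [137, 182, 20, 12] [ 0.504 -0.351  0.049]
scene tape_roll 0.69 [180, 229, 38, 29] [ 0.67  -0.146  0.001]
scene tape_roll 0.24 [384, 224, 68, 18] [ 0.532  0.513 -0.004]
scene spray 0.59 [106, 196, 34, 59] [ 0.73  -0.337  0.12 ]
scene calliper 0.97 [385, 223, 70, 17] [ 0.524  0.516 -0.004]
scene marker 0.74 [236, 254, 22, 35] [0.759 0.016 0.01 ]
top [[0.014, 0.991, -0.133, 0.406], [-1.0, 0.014, 0.0, 0.074], [0.002, 0.133, 0.991, 1.335]] ['fx', 'fy', 'cx', 'cy', 'extrinsics']
top lid_a_handle 0.61 [223, 192, 51, 37] [0.584 0.154 0.082]
top vise_jaw 0.85 [428, 246, 27, 11] [ 0.487 -0.351  0.053]
top vise_jaw 0.71 [281, 201, 54, 34] [ 0.568 -0.001  0.081]
top vise_jaw 0.17 [222, 193, 52, 37] [0.584 0.157 0.081]
top jaw_back 0.78 [425, 242, 31, 16] [ 0.489 -0.348  0.055]
top jaw_back 0.26 [75, 211, 79, 41] [ 0.533  0.526 -0.005]
top tape_roll 0.69 [339, 159, 35, 39] [ 0.689 -0.138 -0.   ]
top tape_roll 0.58 [286, 132, 31, 41] [0.755 0.015 0.013]
top spray 0.87 [421, 134, 40, 47] [ 0.714 -0.33   0.136]
top calliper 0.95 [77, 208, 80, 42] [ 0.538  0.517 -0.002]
top calliper 0.17 [428, 245, 28, 10] [ 0.489 -0.352  0.056]
top marker 0.78 [287, 134, 28, 43] [0.748 0.018 0.017]
top marker 0.58 [424, 247, 34, 15] [ 0.479 -0.347  0.055]
```

```bash
python3 -c "
import cv2,numpy as np
a=cv2.imread('pics/scene.png');b=cv2.imread('pics/top.png')
print(a.shape)"
```

```text
(420, 560, 3)
```

View pics/top.png

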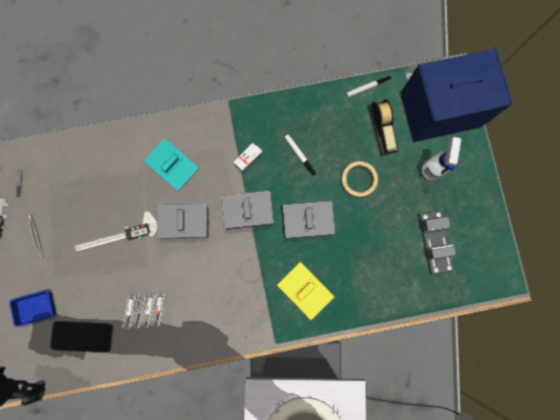

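View pics/scene.png

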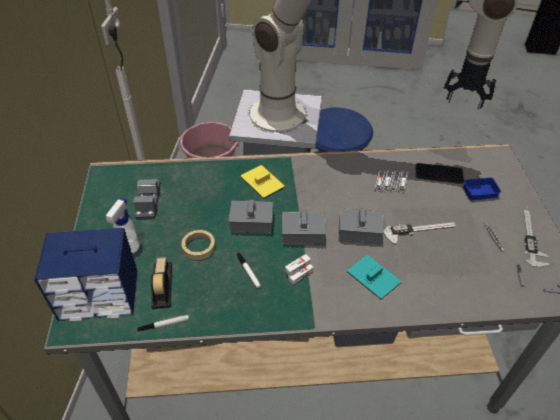

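The top view shows three grey lidded tubs at about (183,221), (247,210) and (308,219) px, the vise at (436,240), and the turquoise and yellow look-alikes. The row runs along y, so the leftmost tub is at y≈0.33. The scene view agrees. Next I'll measure the poses from depth.

```bash
python3 - <<'E'
from h import *
def rect(P):
    (c,s,a)=cv2.minAreaRect(P[:,:2].astype(np.float32)*1000)
    return np.round(c,1),np.round(s,1),round(a,1)
for c in ("top","scene"):
    W=np.load(c+'.npy').reshape(-1,3); z=W[:,2]
    for y in (.33,.16,0):
        m=(abs(W[:,0]-.585)<.09)&(abs(W[:,1]-y)<.075)
        h=W[m&(z>.074)&(z<.1)]; l=W[m&(z>.046)&(z<.1)]
        print(c,y,'bar',rect(h),h[:,2].mean().round(3),'lid',rect(l))
    m=(abs(W[:,0]-.5)<.15)&(abs(W[:,1]+.35)<.08)&(W[:,0]<.6)
    for lo,hi in((.045,.07),(.006,.03)):
        v=W[m&(z>lo)&(z<hi)];print(c,'vise',lo,len(v),rect(v), v[:,2].mean())
    v=W[m&(z>.045)&(z<.07)]; k=cv2.kmeans(v[:,:2].astype(np.float32),2,None,(3,50,1e-5),5,0)
    for j in(0,1): print('  jaw',rect(v[k[1][:,0]==j]),v[k[1][:,0]==j].min(0).round(3),v[k[1][:,0]==j].max(0).round(3))
T=viewer.camera_info('wrist');print(T)
# upscale vise crop
b=cv2.imread('pics/top.png')[190:290,395:485];a=cv2.imread('pics/scene.png')[165:225,115:205]
cv2.imwrite('pics/vise.png',np.hstack([cv2.resize(b,(360,400),interpolation=2),cv2.resize(a,(430,400),interpolation=2)]))
E
```

```text
top 0.33 bar (array([557.2, 331.5]), array([50.1, 17.2]), 2.0) 0.08 lid (array([557.6, 332.8]), array([ 88.9, 130.4]), 1.6)
top 0.16 bar (array([589.7, 160. ]), array([53.3, 18. ]), 7.3) 0.08 lid (array([590.2, 160.2]), array([ 88.6, 129.9]), 7.0)
top 0 bar (array([565.8,  -2.7]), array([52.8, 17.6]), 5.4) 0.08 lid (array([566. ,  -2.9]), array([ 88.1, 130.2]), 5.2)
top vise 0.045 502 (array([ 522.5, -348.3]), array([103.2,  62.3]), 10.1) 0.05355650295532614
top vise 0.006 952 (array([ 485.4, -353.1]), array([221.9, 142.5]), 9.3) 0.013031171890627925
  jaw (array([ 485.6, -354.8]), array([28.2, 59.6]), 10.1) [ 0.468 -0.385  0.045] [ 0.503 -0.325  0.061]
  jaw (array([ 559.4, -341.7]), array([27.9, 62.3]), 9.5) [ 0.541 -0.372  0.046] [ 0.577 -0.31   0.061]
scene 0.33 bar (array([561.4, 330.5]), array([55.7, 18.1]), 1.6) 0.082 lid (array([560.2, 330.8]), array([ 94.9, 130.7]), 1.4)
scene 0.16 bar (array([596.9, 159.8]), array([55.6, 17.6]), 9.2) 0.082 lid (array([594.8, 160. ]), array([ 95.9, 128.2]), 7.7)
scene 0 bar (array([570.7,  -4. ]), array([54.3, 17.8]), 4.4) 0.083 lid (array([
[... 208 characters left out ...]
, 0.4) 0.01458205712846317
  jaw (array([ 566.4, -343.6]), array([36.9, 60.8]), 3.9) [ 0.547 -0.374  0.045] [ 0.585 -0.313  0.065]
  jaw (array([ 489.8, -355.5]), array([36.4, 58.1]), 8.3) [ 0.47  -0.385  0.045] [ 0.512 -0.325  0.064]
{'fx': 325.19226210127806, 'fy': 325.19226210127806, 'cx': 280.26232298894126, 'cy': 207.3787315283229, 'tool_from_camera': array([[-1.84248237e-03,  9.52601628e-01,  3.04214963e-01,
         7.74867087e-02],
       [ 9.99998139e-01,  1.58138273e-03,  1.10465038e-03,
        -4.68109633e-04],
       [ 5.71211464e-04,  3.04216432e-01, -9.52602769e-01,
        -1.18053691e-01],
       [ 0.00000000e+00,  0.00000000e+00,  0.00000000e+00,
         1.00000000e+00]])}
```

View pics/vise.png

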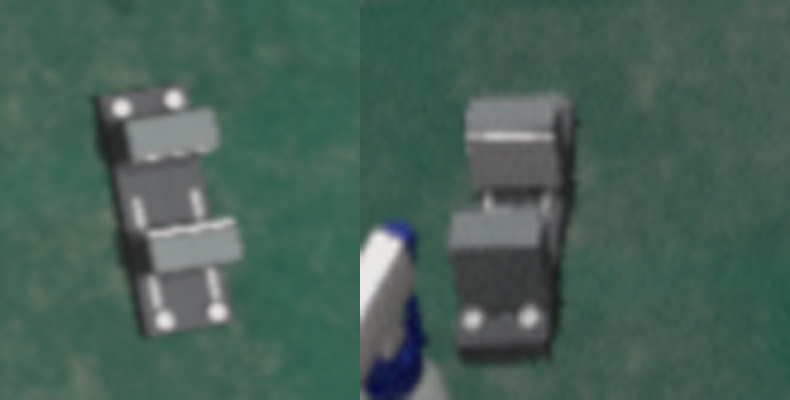

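The crop shows the vise with its open gap and sliding jaw nearer the robot, turned by about 10°. Now I'll go above the left tub.

```bash
python3 -m pendant '[0.0365,-0.0288,-0.01,0,0,0.033,0.0365,-0.0288,-0.01,0,0,0.033,0.0365,-0.0288,-0.01,0,0,0.033,0.0365,-0.0288,-0.01,0,0,0.033,0.0365,-0.0288,-0.01,0,0,0.033]'
python3 -m pendant '[0.0365,-0.0288,-0.01,0,0,0.033,0.0365,-0.0288,-0.01,0,0,0.033,0.0365,-0.0288,-0.01,0,0,0.033,0.0365,-0.0288,-0.01,0,0,0.033,0.0365,-0.0288,-0.01,0,0,0.033]'
cat >> h.py <<'E'
from scipy.spatial.transform import Rotation as R
def wrist():
    o=manip.get_obs(); p,d=viewer.snapshot('wrist'); i=viewer.camera_info('wrist')
    v,u=np.mgrid[0:d.shape[0],0:d.shape[1]]; a=(u-i['cx'])/i['fx']; b=(v-i['cy'])/i['fy']
    r=np.hypot(a,b)+1e-9; s=np.tan(r)/r
    X=np.stack([a*s*d,-b*s*d,-d,np.ones_like(d)],-1)
    T=np.eye(4);T[:3,:3]=R.from_quat(o['tool_rot'][[1,2,3,0]]).as_matrix();T[:3,3]=o['tcp_pos']
    W=(X@(T@i['tool_from_camera']).T)[...,:3]; W[(d==0)|(r>1.2)]=np.nan
    return o,p,d,W
def pose(o):
    M=R.from_quat(o['tool_rot'][[1,2,3,0]]).as_matrix()
    print('t',round(o['time'],2),'tcp',o['tcp_pos'].round(4),'yaw_y',np.degrees(np.arctan2(M[1,1],M[0,1])).round(1),'z',M[:,2].round(3),'w',round(float(o['gripper_width']),4))
def rect(P):
    (c,s,a)=cv2.minAreaRect(P[:,:2].astype(np.float32)*1000)
    return np.round(c,1),np.round(s,1),round(a,1)
E
python3 - <<'E'
from h import *
o,p,d,W=wrist(); pose(o); cv2.imwrite('pics/w1.png',p[...,::-1]); P=W.reshape(-1,3)
m=(abs(P[:,0]-.558)<.08)&(abs(P[:,1]-.332)<.08); h=P[m&(P[:,2]>.074)&(P[:,2]<.09)];l=P[m&(P[:,2]>.045)&(P[:,2]<.09)]
print(rect(h),len(h),h[:,2].mean(),rect(l))
E
```

```text
time: 1.4
tcp_pos: [0.3764, 0.4756, 0.2062]
tool_rot: [0.0, 0.067, 0.998, 0.0]
wrist_force: [0.6, 0.4, -0.3]
gripper_width: 0.0857
gripper_force: 0.0
time: 1.9
tcp_pos: [0.559, 0.3315, 0.1561]
tool_rot: [0.0, -0.015, 1.0, 0.0]
wrist_force: [0.0, 0.9, 0.1]
gripper_width: 0.0852
gripper_force: 0.0
t 1.9 tcp [0.559  0.3315 0.1561] yaw_y 91.8 z [ 0.  0. -1.] w 0.0852
(array([559.5, 330.6]), array([53.3, 18.1]), 2.1) 2147 0.08172174123574531 (array([560.2, 330.4]), array([ 88.6, 130.6]), 1.7)
```

View pics/w1.png

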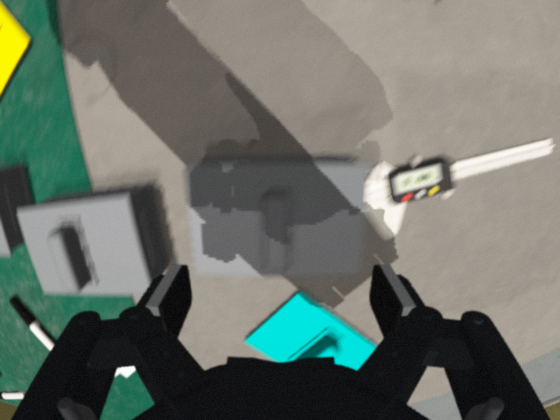

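The wrist view shows the left lid's handle at about (275,225) px, under the tool, and free mat towards the robot. I'll grasp the handle and lift.

```bash
python3 -m pendant '[0,-0.001,-0.024,0,0,0,0,0,-0.024,0,0,0,0,0,-0.024,0,0,0,0,0,0,0,0,0]' 0.2 | head -2
python3 -m pendant '[0,0,0,0,0,0,0,0,0,0,0,0,0,0,0,0,0,0,0,0,0,0,0,0,0,0,0,0,0,0]' 1
python3 -m pendant '[0,0,0.01,0,0,0,0,0,0.02,0,0,0,0,0,0.03,0,0,0,0,0,0.03,0,0,0,0,0,0,0,0,0]'
```

```text
time: 2.35
tcp_pos: [0.5551, 0.3302, 0.0807]
time: 2.85
tcp_pos: [0.5586, 0.3325, 0.0861]
tool_rot: [0.001, -0.015, 1.0, 0.001]
wrist_force: [-0.4, -0.3, 5.7]
gripper_width: 0.0169
gripper_force: 60.8
time: 3.35
tcp_pos: [0.5599, 0.3337, 0.1798]
tool_rot: [0.004, -0.015, 1.0, 0.002]
wrist_force: [1.3, 1.2, -0.6]
gripper_width: 0.0167
gripper_force: 59.8
```

```bash
python3 -m pendant '[-0.035,0,0,0,0,0,-0.04,0,0,0,0,0,-0.04,0,0,0,0,0,-0.02,0,-0.02,0,0,0,0,0,-0.03,0,0,0]' |head -2
python3 -m pendant '[0,0,-0.03,0,0,0,0,0,-0.03,0,0,0,0,0,-0.02,0,0,0,0,0,-0.006,0,0,0,0,0,0,0,0,0]' 
python3 - <<'E'
from h import *
o=manip.get_obs();pose(o)
p,d,W=cloud('scene');P=W.reshape(-1,3)
m=(abs(P[:,0]-.43)<.07)&(abs(P[:,1]-.332)<.08)&(P[:,2]<.06)&(P[:,2]>-.02)
print(np.histogram(P[m][:,2],np.arange(-.01,.06,.005)))
E
```

```text
time: 3.85
tcp_pos: [0.4197, 0.3331, 0.1254]
time: 4.35
tcp_pos: [0.4216, 0.3312, 0.0381]
tool_rot: [-0.001, -0.015, 1.0, -0.001]
wrist_force: [0.3, -0.2, -1.1]
gripper_width: 0.0161
gripper_force: 59.8
t 4.35 tcp [0.4216 0.3312 0.0381] yaw_y 91.7 z [-0.002 -0.002 -1.   ] w 0.0161
(array([ 16, 187, 192, 319, 278,  38,  14,  15,  40,  42,  13,   7,  11]), array([-0.01 , -0.005,  0.   ,  0.005,  0.01 ,  0.015,  0.02 ,  0.025,
        0.03 ,  0.035,  0.04 ,  0.045,  0.05 ,  0.055]))
```

```bash
python3 -m pendant '[0,0,-0.001,0,0,0,0,0,0,0,0,0,0,0,0,0,0,0]' 0.3 |head -2
python3 -m pendant '[0,0,0.03,0,0,0,0,0,0.04,0,0,0,0.02,0,0.05,0,0,0,0.04,-0.01,0.03,0,0,0,0.04,-0.01,0,0,0,0]' 0.3
python3 - <<'E'
from h import *
o,p,d,W=wrist();pose(o); cv2.imwrite('pics/w2.png',p[...,::-1]); P=W.reshape(-1,3)
m=(abs(P[:,0]-.42)<.08)&(abs(P[:,1]-.332)<.08)
print('lid',rect(P[m&(P[:,2]>.025)&(P[:,2]<.06)]),np.nanmax(P[m][:,2]),[ (n,[(round(r['confidence'],2),np.round(r['box'])) for r in models.find_in(n,'wrist')[:2]]) for n in('block_mid','carton_mid','cutter_case_mid')])
E
```

```text
time: 4.7
tcp_pos: [0.4229, 0.332, 0.0377]
time: 5.2
tcp_pos: [0.5237, 0.3147, 0.1896]
tool_rot: [0.004, -0.016, 1.0, 0.003]
wrist_force: [1.9, 0.6, 0.1]
gripper_width: 0.0599
gripper_force: 0.0
t 5.2 tcp [0.5237 0.3147 0.1896] yaw_y 91.8 z [ 0.009  0.006 -1.   ] w 0.0599
lid (array([424.3, 331.1]), array([53.7, 17.8]), 2.0) 0.03527386428591478 [('block_mid', [(0.63, array([269., 202.,  47.,  70.]))]), ('carton_mid', [(0.56, array([  0., 193.,  49.,  78.]))]), ('cutter_case_mid', [])]
```

View pics/w2.png

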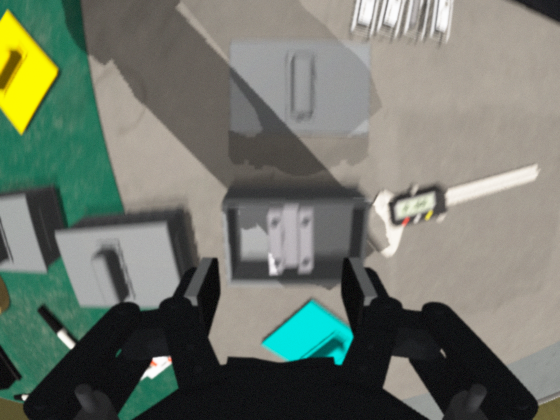

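The first tub holds the slotted block (about (292,237) px), and the lid lies flat at (300,85). Next I'll locate the block.

```bash
python3 - <<'E'
from h import *
o,p,d,W=wrist();pose(o);P=W.reshape(-1,3)
m=(abs(P[:,0]-.56)<.034)&(abs(P[:,1]-.331)<.054)
b=P[m&(P[:,2]>.034)&(P[:,2]<.047)]
print(rect(b),len(b),np.median(b[:,2]))
m2=(abs(P[:,0]-.56)<.08)&(abs(P[:,1]-.331)<.08); print('rim',rect(P[m2&(P[:,2]>.046)&(P[:,2]<.06)]))
E
```

```text
t 5.4 tcp [0.5211 0.311  0.183 ] yaw_y 91.5 z [-0. -0. -1.] w 0.0601
(array([561.8, 326.3]), array([62.3, 39.9]), 3.6) 1961 0.041308934245061935
rim (array([560.4, 330.3]), array([ 83.1, 126.6]), 1.8)
```

```bash
python3 -m pendant '[0.02,0.008,-0.01,0,0,0.015,0.0205,0.0073,-0.025,0,0,0.01,0,0,-0.03,0,0,0,0,0,-0.02,0,0,0,0,0,0,0,0,0]' | head -3
python3 - <<'E'
from h import *
pose(manip.get_obs())
E
```

```text
time: 5.95
tcp_pos: [0.5566, 0.3268, 0.0941]
tool_rot: [-0.004, -0.028, 1.0, -0.002]
t 5.95 tcp [0.5566 0.3268 0.0941] yaw_y 93.3 z [-0.008 -0.003 -1.   ] w 0.06
```

```bash
python3 -m pendant '[0.001,0,0,0,0,0,0,0,-0.02,0,0,0,0,0,-0.02,0,0,0,0,0,-0.018,0,0,0,0,0,0,0,0,0]' | head -4
python3 -m pendant '[0,0,0,0,0,0,0,0,0,0,0,0,0,0,0,0,0,0,0,0,0,0,0,0,0,0,0,0,0,0]' 1
```

```text
time: 6.45
tcp_pos: [0.5604, 0.3267, 0.0386]
tool_rot: [-0.001, -0.027, 1.0, -0.001]
wrist_force: [-0.2, 0.4, 0.3]
time: 6.95
tcp_pos: [0.5626, 0.328, 0.0415]
tool_rot: [0.001, -0.027, 1.0, 0.001]
wrist_force: [-0.2, 0.4, 6.0]
gripper_width: 0.0393
gripper_force: 61.8
```

```bash
python3 -m pendant '[0,0,0.015,0,0,0,0,0,0.03,0,0,0,0,0,0.04,0,0,0,0,0,0.04,0,0,0,0,0,0.01,0,0,0]'
python3 - <<'E'
from h import *
o=manip.get_obs();pose(o);print(o['q'].round(2))
E
```

```text
time: 7.45
tcp_pos: [0.5641, 0.329, 0.181]
tool_rot: [0.004, -0.027, 1.0, 0.002]
wrist_force: [1.3, 1.0, -1.5]
gripper_width: 0.0389
gripper_force: 61.1
t 7.45 tcp [0.5641 0.329  0.181 ] yaw_y 93.1 z [ 0.007  0.004 -1.   ] w 0.0389
[-0.29  0.57 -0.4   1.62  0.25  0.99  0.86]
```

```bash
for k in 1; do python3 -m pendant '[-0.0068,-0.043,0,0,0,-0.12,-0.0068,-0.043,0,0,0,-0.12,-0.0068,-0.043,0,0,0,-0.12,-0.0068,-0.043,0,0,0,-0.12]' | head -2; done
python3 -m pendant '[-0.0068,-0.043,0,0,0,-0.12,-0.0068,-0.043,0,0,0,-0.12,-0.0068,-0.043,0,0,0,-0.12,-0.0068,-0.043,0,0,0,-0.12]' | head -2
python3 -m pendant '[-0.0068,-0.043,0,0,0,-0.12,-0.0068,-0.043,0,0,0,-0.12,-0.0068,-0.043,0,0,0,-0.12,-0.0068,-0.043,0,0,0,-0.12,0,0,0,0,0,0]' 
python3 - <<'E'
from h import *
o=manip.get_obs();pose(o);print(o['q'].round(2))
E
```

```text
time: 7.85
tcp_pos: [0.5334, 0.1533, 0.1746]
time: 8.25
tcp_pos: [0.5061, -0.0184, 0.1748]
time: 8.75
tcp_pos: [0.4775, -0.1963, 0.1749]
tool_rot: [0.001, 0.644, 0.765, -0.002]
wrist_force: [-0.5, 0.2, -2.9]
gripper_width: 0.039
gripper_force: 61.2
t 8.75 tcp [ 0.4775 -0.1963  0.1749] yaw_y 9.8 z [-0.002 -0.004 -1.   ] w 0.039
[ 0.3   0.33  0.04  1.97 -0.01  0.84  0.52]
```

```bash
python3 -m pendant '[0,0,-0.04,0,0,0,0,0,-0.04,0,0,0,0,0,-0.035,0,0,0,0,0,-0.015,0,0,0,0,0,0,0,0,0]' | head -4
python3 -m pendant '[0,0,-0.007,0,0,0,0,0,-0.004,0,0,0,0,0,0,0,0,0]'| head -4
```

```text
time: 9.25
tcp_pos: [0.4774, -0.1874, 0.0423]
tool_rot: [-0.003, 0.639, 0.77, -0.001]
wrist_force: [-0.9, 0.1, -2.9]
time: 9.55
tcp_pos: [0.481, -0.1888, 0.0364]
tool_rot: [0.001, 0.639, 0.769, 0.0]
wrist_force: [-3.9, 3.1, 10.8]
```

Contact with the mat. I'll release, rise, turn and look.

```bash
python3 -m pendant '[0,0,0,0,0,0,0,0,0,0,0,0,0,0,0,0,0,0,0,0,0,0,0,0]' 0.25| head -6
python3 -m pendant '[0,0,0.03,0,0,0,0,0,0.04,0,0,0,0,0,0.04,0,0,0.14,0,0,0.02,0,0,0.14,0,0,0.0,0,0,0.14]' 0.0|head -2
python3 -m pendant '[0,0,0,0,0,0.145,0,0,0,0,0,0.145,0,0,0,0,0,0.145,0,0,0,0,0,0.145,0,0,0.0,0,0,0.145]'|head -2
python3 -m pendant '[-0.03,0,0,0,0,0.145,-0.02,0,0,0,0,0.145,-0.01,0,0,0,0,0.14,0,0,0,0,0,0,0,0,0.0,0,0,0]'|head -2
python3 - <<'E'
from h import *
o,p,d,W=wrist();pose(o);print(o['q'].round(2)); cv2.imwrite('pics/w3.png',p[...,::-1]); P=W.reshape(-1,3)
m=(abs(P[:,0]-.48)<.06)&(abs(P[:,1]+.19)<.06); b=P[m&(P[:,2]>.03)&(P[:,2]<.045)];print('block',rect(b),len(b),np.median(b[:,2]))
E
```

```text
time: 9.95
tcp_pos: [0.4806, -0.1888, 0.0344]
tool_rot: [0.0, 0.639, 0.769, 0.0]
wrist_force: [-0.0, -0.5, -0.4]
gripper_width: 0.0639
gripper_force: 0.0
time: 10.45
tcp_pos: [0.4827, -0.1896, 0.1679]
time: 10.95
tcp_pos: [0.4801, -0.1887, 0.164]
time: 11.45
tcp_pos: [0.4208, -0.189, 0.1644]
t 11.45 tcp [ 0.4208 -0.189   0.1644] yaw_y 100.6 z [ 0.001 -0.    -1.   ] w 0.0853
[ 0.62  0.28 -0.29  2.1   0.11  0.78  2.02]
block (array([ 481.2, -189.8]), array([41.3, 62.2]), 10.4) 2239 0.03614600684696234
```

View pics/w3.png

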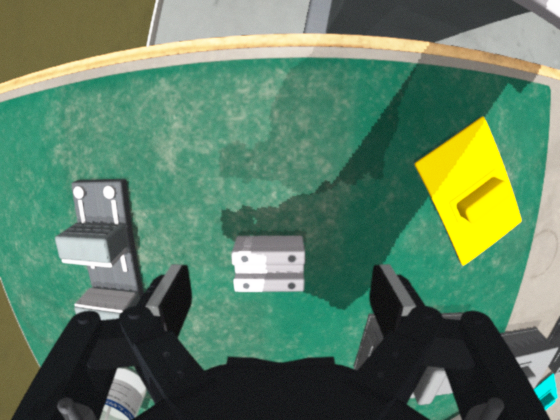

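The block stands slot up on the mat at about (268,264) px, and the vise is at (95,240). I'll take the block by its ends.

```bash
python3 -m pendant '[0.03,-0.0005,-0.02,0,0,0,0.0305,0,-0.03,0,0,0,0,0,-0.03,0,0,0,0,0,-0.01,0,0,0,0,0,0,0,0,0]'|head -2
python3 -m pendant '[0,0,-0.02,0,0,0,0,0,-0.02,0,0,0,0,0,0,0,0,0,0,0,0,0,0,0]'|head -4
```

```text
time: 12.0
tcp_pos: [0.4794, -0.1884, 0.0725]
time: 12.4
tcp_pos: [0.4811, -0.1895, 0.0353]
tool_rot: [0.0, -0.094, 0.996, -0.0]
wrist_force: [0.8, 0.1, -0.3]
```

```bash
python3 -m pendant '[0,0,0,0,0,0,0,0,0,0,0,0,0,0,0,0,0,0,0,0,0,0,0,0,0,0,0,0,0,0]' 1
python3 -m pendant '[0,0,0.015,0,0,0,0,0,0.03,0,0,0,0,0,0.04,0,0,0,0,0,0.04,0,0,0,0,0,0,0,0,0]'
python3 - <<'E'
from h import *
o,p,d,W=wrist();pose(o);print(o['q'].round(2));P=W.reshape(-1,3)
m=(abs(P[:,0]-o['tcp_pos'][0])<.05)&(abs(P[:,1]-o['tcp_pos'][1])<.028); b=P[m&(P[:,2]>.1)&(P[:,2]<.2)]
if len(b): print('held',len(b),b.mean(0),np.percentile(b[:,2],[1,50,99]).round(4))
v=P[(P[:,0]<.62)&(P[:,0]>.35)&(P[:,1]<-.26)&(P[:,1]>-.45)]
for lo,hi in((.048,.07),(.008,.022)):
    s=v[(v[:,2]>lo)&(v[:,2]<hi)]; print('vise',len(s),rect(s) if len(s)>3 else '')
s=v[(v[:,2]>.048)&(v[:,2]<.07)]
k=cv2.kmeans(s[:,:2].astype(np.float32),2,None,(3,50,1e-5),5,0)
for j in(0,1): q=s[k[1][:,0]==j];print('  jaw',rect(q),np.median(q[:,2]))
E
```

```text
time: 12.9
tcp_pos: [0.4817, -0.1894, 0.036]
tool_rot: [0.001, -0.094, 0.996, -0.001]
wrist_force: [-1.0, 1.0, 9.6]
gripper_width: 0.0609
gripper_force: 64.2
time: 13.4
tcp_pos: [0.4846, -0.1905, 0.1656]
tool_rot: [0.005, -0.094, 0.996, -0.003]
wrist_force: [1.0, -1.0, -2.1]
gripper_width: 0.0607
gripper_force: 66.9
t 13.4 tcp [ 0.4846 -0.1905  0.1656] yaw_y 100.8 z [ 0.01  -0.004 -1.   ] w 0.0607
[ 0.57  0.37 -0.3   1.97  0.15  0.82  1.95]
held 13505 [ 0.47884534 -0.19035327  0.16005374] [0.1336 0.1646 0.1821]
vise 3660 (array([ 525.3, -350.9]), array([103.,  61.]), 9.9)
vise 5225 (array([ 516.6, -352.6]), array([165.1,  61.3]), 9.8)
  jaw (array([ 488.6, -357.3]), array([28.6, 61. ]), 9.8) 0.056076831384882966
  jaw (array([ 561.9, -344.3]), array([28.3, 60.5]), 9.5) 0.05607633198849754
```

```bash
python3 -m pendant '[0.011,-0.04,0,0,0,-0.003,0.011,-0.04,0,0,0,-0.003,0.011,-0.04,0,0,0,-0.003,0.0105,-0.041,0,0,0,0,0,0,0,0,0,0]' |head -2
python3 -m pendant '[0,0,0,0,0,0,0,0,-0.02,0,0,0,0,0,-0.02,0,0,0,0,0,0,0,0,0,0,0,0,0,0,0]' |head -2
python3 - <<'E'
from h import *
o,p,d,W=wrist();pose(o);print(o['q'].round(2));cv2.imwrite('pics/w4.png',p[...,::-1])
P=W.reshape(-1,3)
v=P[(P[:,0]<.62)&(P[:,0]>.35)&(P[:,1]<-.26)&(P[:,1]>-.45)]
s=v[(v[:,2]>.053)&(v[:,2]<.059)]; print(len(s),rect(s))
E
```

```text
time: 13.95
tcp_pos: [0.5224, -0.3579, 0.1577]
time: 14.45
tcp_pos: [0.5238, -0.3484, 0.1186]
t 14.45 tcp [ 0.5238 -0.3484  0.1186] yaw_y 100.4 z [-0.002  0.002 -1.   ] w 0.0604
[ 0.72  0.6  -0.23  1.71  0.17  0.85  2.16]
4581 (array([ 488.9, -357.9]), array([28.2, 60. ]), 10.3)
```

View pics/w4.png

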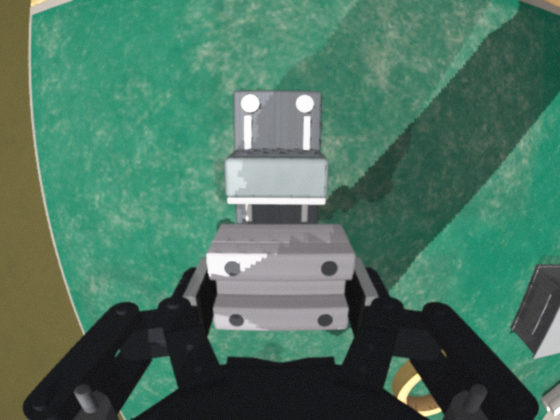

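The held block is over the gap and lines up with the jaw ((277,175) px). I'll check its tilt and the settled pose, then lower.

```bash
python3 -m pendant '[0,0,0,0,0,0,0,0,0,0,0,0,0,0,0,0,0,0]' |head -1
python3 - <<'E'
from h import *
o,p,d,W=wrist();pose(o);P=W[200:340,205:360].reshape(-1,3)
t=o['tcp_pos']
print(np.histogram(P[:,2],np.arange(.07,.14,.005)))
s=P[(abs(P[:,2]-(t[2]+.001))<.006)]
a=np.c_[s[:,:2]-t[:2],np.ones(len(s))];c=np.linalg.lstsq(a,s[:,2],rcond=None)[0];print(len(s),'slopes',c.round(3),rect(s))
E
```

```text
time: 14.8
t 14.8 tcp [ 0.5246 -0.3504  0.12  ] yaw_y 100.3 z [ 0.001 -0.001 -1.   ] w 0.0608
(array([   0,    0,   13,  357,  475,  514,  581, 2647, 1593, 4328, 4511,
        294,  234,  103]), array([0.07 , 0.075, 0.08 , 0.085, 0.09 , 0.095, 0.1  , 0.105, 0.11 ,
       0.115, 0.12 , 0.125, 0.13 , 0.135, 0.14 ]))
8962 slopes [0.007 0.002 0.12 ] (array([ 524. , -350.4]), array([41.5, 66.9]), 10.0)
```

```bash
python3 -m pendant '[0.0015,-0.0005,0,0,0,-0.005,0,0,-0.015,0,0,0,0,0,-0.01,0,0,0,0,0,0,0,0,0,0,0,0,0,0,0]' |head -4
python3 -m pendant '[0,0,-0.01,0,0,0,0,0,-0.01,0,0,0,0,0,-0.01,0,0,0,0,0,0,0,0,0]' |head -4
```

```text
time: 15.35
tcp_pos: [0.5251, -0.3502, 0.093]
tool_rot: [-0.001, -0.088, 0.996, 0.001]
wrist_force: [0.3, 0.0, -1.3]
time: 15.75
tcp_pos: [0.5243, -0.3499, 0.0619]
tool_rot: [-0.002, -0.088, 0.996, 0.001]
wrist_force: [-0.1, -0.7, -2.5]
```

```bash
python3 -m pendant '[0,0,-0.008,0,0,0,0,0,-0.003,0,0,0,0,0,0,0,0,0,0,0,0,0,0,0]' |head -4
python3 -m pendant '[0,0,-0.003,0,0,0,0,0,0,0,0,0,0,0,0,0,0,0]' |head -4
```

```text
time: 16.15
tcp_pos: [0.5259, -0.3507, 0.0532]
tool_rot: [0.0, -0.088, 0.996, -0.0]
wrist_force: [-0.2, -0.4, -2.1]
time: 16.45
tcp_pos: [0.5258, -0.3507, 0.0502]
tool_rot: [0.0, -0.088, 0.996, -0.0]
wrist_force: [-0.5, 0.5, -2.7]
```

```bash
python3 -m pendant '[0,0,-0.0015,0,0,0,0,0,0,0,0,0,0,0,0,0,0,0]' |head -4
```

```text
time: 16.75
tcp_pos: [0.5257, -0.3507, 0.0501]
tool_rot: [-0.0, -0.087, 0.996, -0.0]
wrist_force: [-4.4, 2.2, 7.5]
```

Contact on the bed. I'll release, back off upward and look.

```bash
python3 -m pendant '[0,0,0,0,0,0,0,0,0,0,0,0,0,0,0,0,0,0,0,0,0,0,0,0]' 0.0 |head -6
python3 -m pendant '[0,0,0.03,0,0,0,0,0,0.04,0,0,0,-0.04,-0.007,0.03,0,0,0,-0.045,-0.008,0,0,0,0,0,0,0,0,0,0]' |head -2
python3 -m pendant '[0,0,0,0,0,0,0,0,0,0,0,0]' 1 |head -2
python3 - <<'E'
from h import *
o,p,d,W=wrist();pose(o);cv2.imwrite('pics/w5.png',p[...,::-1])
P=W.reshape(-1,3);B=np.array([528.6,-350.6])/1e3;c,s=np.cos(np.radians(9.9)),np.sin(np.radians(9.9))
v=np.c_[(P[:,:2]-B)@np.array([[c,-s],[s,c]]),P[:,2]]
v=v[(abs(v[:,0])<.1)&(abs(v[:,1])<.045)]
j=v[(v[:,2]>.053)&(v[:,2]<.06)];print('jaws',rect(j))
for n,q in(('sl',j[j[:,0]<-.015]),('fx',j[j[:,0]>.01])): print(n,len(q),rect(q),q[:,0].min(),q[:,0].max())
b=v[(v[:,2]>.046)&(v[:,2]<.053)&(abs(v[:,0]+.003)<.026)];print('block',len(b),rect(b),np.median(b[:,2]))
E
```

```text
time: 17.15
tcp_pos: [0.5258, -0.3507, 0.0486]
tool_rot: [0.0, -0.087, 0.996, -0.0]
wrist_force: [0.2, -0.3, 0.2]
gripper_width: 0.0854
gripper_force: 0.0
time: 17.65
tcp_pos: [0.4342, -0.3686, 0.1487]
time: 17.85
tcp_pos: [0.442, -0.3653, 0.1484]
t 17.85 tcp [ 0.442  -0.3653  0.1484] yaw_y 100.1 z [ 0.001  0.    -1.   ] w 0.0592
jaws (array([-5.8, -0.6]), array([60. , 98.6]), 89.6)
sl 2422 (array([-40.7,  -0.3]), array([29.1, 59.9]), 0.4) -0.05520124743898169 -0.026082022874543247
fx 1260 (array([31.6, -0.8]), array([23.9, 59.9]), 0.5) 0.01968265149116683 0.043538378828299695
block 2523 (array([-3.1, -0.5]), array([62.3, 51.6]), 90.0) 0.05026182924829467
```

View pics/w5.png

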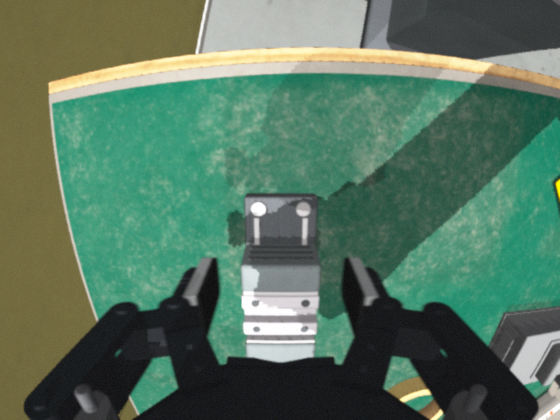

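The block sits slot up between the jaws ((280,315) px), centred. I'll close the fingers and go down behind the sliding jaw.

```bash
python3 -m pendant '[0,0,-0.03,0,0,0,0,0,-0.03,0,0,0,0,0,-0.02,0,0,0,0,0,0,0,0,0,0,0,0,0,0,0]' 1 |head -5
python3 -m pendant '[0,0,-0.015,0,0,0,0,0,0,0,0,0,0.008,0.0014,0,0,0,0,0,0,0,0,0,0]' |head -5
```

```text
time: 18.4
tcp_pos: [0.442, -0.3648, 0.068]
tool_rot: [-0.0, -0.088, 0.996, 0.001]
wrist_force: [0.7, 0.1, 0.1]
gripper_width: -0.0
time: 18.8
tcp_pos: [0.4512, -0.364, 0.0541]
tool_rot: [0.001, -0.088, 0.996, -0.0]
wrist_force: [0.4, -0.2, 0.9]
gripper_width: -0.0001
```

```bash
python3 -m pendant '[0.004,0.0007,-0.002,0,0,0,0.004,0.0007,0,0,0,0,0.002,0.0003,0,0,0,0,0,0,0,0,0,0]' |head -4
python3 -m pendant '[0.002,0.0003,0,0,0,0,0.002,0.0003,0,0,0,0,0,0,0,0,0,0]' |head -4
python3 -m pendant '[0.002,0.0003,0,0,0,0,0.001,0.0002,0,0,0,0,0,0,0,0,0,0]' |head -4
```

```text
time: 19.2
tcp_pos: [0.4597, -0.3624, 0.0515]
tool_rot: [0.0, -0.088, 0.996, -0.0]
wrist_force: [0.4, 0.5, 0.1]
time: 19.5
tcp_pos: [0.4635, -0.3618, 0.0514]
tool_rot: [0.0, -0.088, 0.996, -0.0]
wrist_force: [0.0, -0.2, -0.3]
time: 19.8
tcp_pos: [0.4654, -0.3616, 0.0513]
tool_rot: [-0.001, -0.087, 0.996, 0.0]
wrist_force: [-3.1, 0.1, 1.0]
```

```bash
python3 -m pendant '[0.0015,0.0003,0,0,0,0,0.0015,0.0003,0,0,0,0,0.001,0.0002,0,0,0,0,0,0,0,0,0,0]' |head -4
python3 -m pendant '[0.001,0.0002,0,0,0,0,0.001,0.0002,0,0,0,0,0,0,0,0,0,0]' |head -4
python3 -m pendant '[0.001,0.0002,0,0,0,0,0,0,0,0,0,0]' |head -4
```

```text
time: 20.2
tcp_pos: [0.4691, -0.361, 0.0513]
tool_rot: [-0.001, -0.087, 0.996, 0.0]
wrist_force: [-6.3, -0.6, 2.6]
time: 20.5
tcp_pos: [0.4714, -0.3606, 0.0513]
tool_rot: [-0.001, -0.087, 0.996, -0.0]
wrist_force: [-4.9, -1.0, 3.6]
time: 20.7
tcp_pos: [0.4714, -0.3606, 0.0513]
tool_rot: [-0.001, -0.087, 0.996, 0.0]
wrist_force: [-7.6, -0.4, 5.2]
```

```bash
python3 -m pendant '[0.001,0.0002,0,0,0,0,0,0,0,0,0,0]' |head -4
python3 -m pendant '[0.001,0.0002,0,0,0,0,0,0,0,0,0,0,0,0,0,0,0,0]' |head -4
```

```text
time: 20.9
tcp_pos: [0.4714, -0.3606, 0.0513]
tool_rot: [-0.002, -0.087, 0.996, 0.0]
wrist_force: [-9.4, -0.9, 6.9]
time: 21.2
tcp_pos: [0.4714, -0.3606, 0.0513]
tool_rot: [-0.003, -0.086, 0.996, 0.0]
wrist_force: [-11.8, -0.9, 10.4]
```

Nipped. I'll retract and rise, then check.

```bash
python3 -m pendant '[-0.01,-0.0017,0,0,0,0,-0.01,-0.0017,0,0,0,0,-0.005,-0.001,0.02,0,0,0,0,0,0.04,0,0,0,0,0,0.04,0,0,0]' |head -2
python3 -m pendant '[0,0,0,0,0,0,0,0,0,0,0,0,0,0,0,0,0,0,0,0,0,0,0,0]' |head -5
python3 - <<'E'
from h import *
o,p,d,W=wrist();pose(o);cv2.imwrite('pics/w6.png',p[...,::-1])
P=W.reshape(-1,3);B=np.array([528.6,-350.6])/1e3;c,s=np.cos(np.radians(9.9)),np.sin(np.radians(9.9))
v=np.c_[(P[:,:2]-B)@np.array([[c,-s],[s,c]]),P[:,2]]
v=v[(abs(v[:,0])<.1)&(abs(v[:,1])<.045)]
j=v[(v[:,2]>.053)&(v[:,2]<.06)]
for n,q in(('sl',j[j[:,0]<-.005]),('fx',j[j[:,0]>.01])): print(n,len(q),rect(q),q[:,0].min(),q[:,0].max())
b=v[(v[:,2]>.046)&(v[:,2]<.053)&(abs(v[:,0])<.022)];print('block',len(b),rect(b),np.median(b[:,2]))
E
```

```text
time: 21.7
tcp_pos: [0.4498, -0.3633, 0.1516]
time: 22.1
tcp_pos: [0.4493, -0.3633, 0.1498]
tool_rot: [-0.001, -0.088, 0.996, 0.001]
wrist_force: [-0.3, -0.3, 0.7]
gripper_width: 0.0002
t 22.1 tcp [ 0.4493 -0.3633  0.1498] yaw_y 100.1 z [-0.002  0.002 -1.   ] w 0.0002
sl 514 (array([-34.5,  -0.3]), array([28.3, 59.7]), 0.8) -0.04834914889649125 -0.01996216163657881
fx 214 (array([35.2,  1. ]), array([10.6, 24.7]), 86.9) 0.022810868417926528 0.04783990839766747
block 42 (array([-19. ,  -1.1]), array([10.4, 61.9]), 4.8) 0.050182703897242
```

View pics/w6.png

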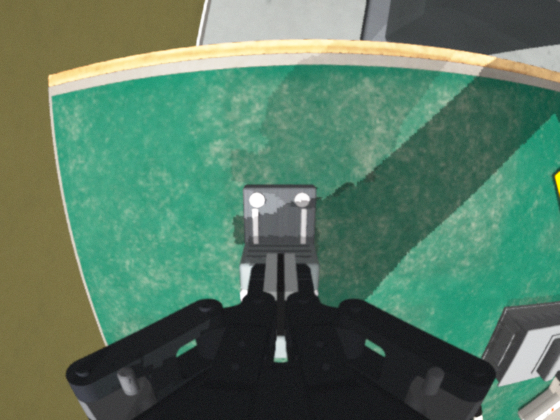

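The sliding jaw's face is at -20 mm (travel 10 mm). The closed fingers hide most of the block, but the 40 mm gap matches its width.

```bash
python3 -c "
from bench import manip; print(manip.job_done())"
```

```text
the job is handed in; nothing more can be done
None
```

I handed the job in at about 22 s. The block was in the leftmost tub, so only that lid was opened, and it lies flat on the mat; the block now sits slot up in the vise with the jaw at about 10 mm travel. In the last picture the fingers hid most of the block, so the final nip is inferred from the 40 mm jaw gap and the push stalling against it.

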